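# Shift the tube roller into third speed and start it

### The job

Set the tube roller to third speed and start it, without gripping or lifting anything: with the fingertips, push its gear lever gently through the H-shaped gate, out of the left-hand side where it was left, across the middle channel and fully home into the back right slot, the one beside the three dots (back means the side away from you). Only then press the round start button right down and let it go; leave the lever fully in its slot, do not take the knob between the fingers, and leave the tubes on the rollers, the beaker and the scissors as they are.

Things in the scene. Friction and masses are not known exactly. Their poses are not given: they have to be found in the camera images.
- mixer: Bench tube roller, white and grey, 200 mm deep, 330 mm wide, fixed on the bench. Origin: centre of its underside. Its x axis points to its back (away from the robot), y to its left, z up. Five black rollers (tops at 65 mm) fill the left two thirds; the gear head at the right (y -165 to -45 mm, flat top at 67 mm) carries the start button in front and the raised gate housing behind.
- gate: Steel plate, 104 x 88 mm, fixed at (22, -105, 80) mm in the mixer's frame, same axes; origin: middle of its upper face and of its H opening, which is 12 mm wide: slots along x at y = +16 and -16 mm, x from -24 to +24 mm, joined by the neutral channel at x = 0; inner corners rounded 5 mm. It stops the lever's 8 mm stem. Small black dots beyond the slots: back left 1, front left 2, back right 3, front right 4.
- knob: Black barrel knob on the gear lever, 28 mm in diameter, 35 mm high, axis along the lever. Origin: its centre, 108 mm above the lever's pivot, which lies 62 mm below the gate's origin. Centre above the gate plate: 46 mm upright, 37 mm home in a slot. Centre in the gate's frame: x +33 (home at the back), -33 (front), 0 +-3 (neutral); y +-27 mm. Moves with 2 to 3 N, stays where left (friction, no spring).
- knob_goal (a point): Where the knob's centre is when the lever is fully home in the back right slot: (33, -27, 37) mm in the gate's frame. Fixed to the gate.
- selector_cross (a joint): Sideways tilt of the lever, rad: negative = to the left slots (about -0.26), positive = to the right slots (about +0.26), 0 = midway.
- selector (a joint): Fore-and-aft tilt of the lever, rad: positive = to the back (away from the robot), negative = to the front; 0 = neutral channel; fully home at the end of a back slot it reads about +0.31, of a front slot -0.31. Starts anywhere along the left-hand slots.
- start (a joint): Start button, m pressed: 0 = out, 0.006 = fully down. Spring return, about 5 N to press right down.
- start_top (a point): Centre of the start button's upper face: a round grey cap 26 mm in diameter in a black ring 42 mm across and 12 mm high, on the front part of the gear head (mixer frame (-68, -105) mm, 85 mm above the bench when out). Pressed straight down.
- tube_a: Bystander: 50 ml tube, 34 mm in diameter, 108 mm long, lying on the rollers (between the second and third from the front), its top about 93 mm above the bench. Origin: centre of its foot; its z axis runs to the cap.
- tube_b: Bystander: 50 ml tube, 34 mm in diameter, 108 mm long, lying on the two rearmost rollers, its top about 93 mm above the bench. Origin: centre of its foot; its z axis runs to the cap.
- beaker: Bystander: small clear beaker, 46 mm in diameter, 59 mm high, standing empty on the bench to the left of the roller. Origin: centre of its underside.
- scissors_1: Bystander: red-handled scissors, 199 x 87 mm, 9 mm thick, lying on the bench to the right of the roller, near the bench's end. Origin: underside, about mid-length.

How it is judged:
By the outcome, as a careful person would: the job done as asked, in the order asked, and still so for the second after the job is handed in, with the robot touching nothing.
It also fails if it takes over 58 s, if anything falls off the work surface, if the arm or the gripper's body presses on something with over 40 N, if the wrist force passes 120 N, or if a joint passes its speed limit or range.

### The arm

A 6-joint arm with a two-finger parallel gripper is mounted at the origin on a cart in front of the work surface, level with it; the furniture and walls round the work are solid. World frame = base frame: x ahead of the robot, y to its left, z up, the work surface at z = 0. Lengths are in m, angles in rad, forces in N, time in s.
With the tool pointing down it reaches from about 0.275 to 0.85 m from the base axis. Payload 5.2 kg.
Tool frame: the origin (TCP) lies at the very end of the fingers, on their centre line; the grasp point (between the pads) lies 19 mm behind it; z points along the fingers, y is the line along which they close (so a half turn about z gives the same grasp; the last joint's range is limited). The gripper opens to 85 mm and grips with 20 to 120 N. Pads are 22 mm wide; open, the fingers measure 114 mm over their backs; the gripper's body (76 mm by 85 mm) begins 54 mm behind the grasp point. The pads swing forward as they close: fully open they stand 13 mm farther back than shut.
Start: joints at [0.939, 0.259, 1.535, -0, 1.348, -0.203], TCP at [0.229, 0.5, 0.208] pointing down, gripper open.
Joint ranges: [-3.14, 3.14], [-0.91, 2.08], [0.19, 2.58], [-1.22, 4.36], [0.22, 2.71], [-3.12, 3.12]. Speed limits (rad/s): [2.57, 2.57, 3.14, 3.14, 3.14, 3.14].

### API

Orientations are given as a rotation vector (axis times angle).
In Python, from rig import robot, imaging gives the robot as it stands.
- The arm moves only by the tool step_arm, never from a script. Its argument "deltas" is a list of rows, each a list of 6 numbers: the shift along the world's x, y, z in units of 15 cm (1.0 is 15 cm), then the turn, a rotation vector about the world's x, y, z in units of 90 degrees (1.0 is 90 degrees). In form: [[dx, dy, dz, rx, ry, rz], ...]. A call has 1 to 10 rows; each row is the pose to reach, as a shift and turn from the pose commanded when the call began; what a row does not reach only later rows make up. A row lasts 1/10 s, in which the tool goes at most 50 mm and 8.59 degrees, less where a joint would pass 70% of its speed; a pose out of reach is approached as far as the arm can. A call with a number of a shift or a turn outside -1 to 1 is refused whole. A call with a gripper value outside its range is refused whole. "hand" is the opening, from 0 (shut) to 1 (fully open), set as the call begins (left out, the last holds). The fingers move at their own pace and stop on an object; the grip force is fixed at half the most. Time passes only in rows, so rows that repeat a pose let the fingers close. It gives the time, the measured TCP pose, the force, the opening and the grip force at its end, in the units of the state.
- robot.get_obs(): the state, without advancing time (a new reading comes with each control period).
- imaging.snapshot(name): name is "scene" or "side" or "wrist"; returns (picture, depth): 420x560x3 uint8, red, green, blue; 420x560 float32, m along the optical axis (not along the pixel's ray), 0 where there is no reading.
- imaging.calibration(name): a dict with "vertical_fov" (degrees; the focal length in pixels is half the picture's height over the tangent of half this angle, whatever the lens; pixels are square), "cx", "cy" (the principal point, pixels), "R" (3x3) and "t" (3): a world point X has camera coordinates R X + t; the wrist camera has in their place "tool_from_camera" (4x4, takes a point from camera to tool coordinates, whose origin is the TCP and whose axes are the flange's). Camera axes: x right, y down, z forward; pixel columns grow to the right and rows downward; lengths in m; the calibration is good to about 2 mm. The wrist camera is an equidistant fisheye: a pixel r from the principal point sees the ray r / f radians off the axis. A picture is of the moment at which its call begins: read the wrist's pose just before it. calibration takes no time and is no camera call.
- robot.job_done(): hands the job in; it is judged then, once.
The state is a dict: "time": time; "qpos": joint angles; "qd": joint speeds; "tau": joint torques, N m; "tcp_pos": TCP position; "tool_rot": TCP orientation; "force": force on the tool from outside, world axes, zero at the start; "wrist_torque": the same for the moment, N m; "opening": finger opening in m; "gripper_force": force on a finger pad.
Only numpy, scipy, OpenCV 4.12 (cv2) and the standard library are available. Lean on these libraries where they do the work, as an engineer would, in place of code of your own. Each camera call takes 0.05 s, during which the arm holds its last target. There are 200 camera calls.

## Working session

There is one attempt and no reset: what is moved stays moved. The work goes in short steps, Python scripts to look and compute and a tool call to move; the robot and the scene stay as the last step left them, time stands still between calls to the robot, and variables do not carry over. Pictures are saved under pics/ and viewed, at most 10 in all, crops included, and the job is handed in when it is done.

Besides the shell and the picture viewer there is one more tool, called as name(argument=value, ...) on one line, values as JSON. step_arm: Moves the arm, as the interface text tells. Shifts and turns lie within -1 to 1; 1 stands for 15 cm of shift or 90 degrees of turn. Its arguments: {"type":"object","properties":{"deltas":{"type":"array"},"hand":{"type":"number"}},"required":["deltas"]}

```bash
mkdir -p pics; ls
cat > h.py <<'E'
import numpy as np, cv2
from rig import robot, imaging
def save(n,f,crop=None,s=1):
    p,d=imaging.snapshot(n); np.savez('/tmp/'+f,p=p,d=d)
    q=p[:,:,::-1]
    if crop: q=q[crop[1]:crop[3],crop[0]:crop[2]]
    cv2.imwrite('pics/'+f+'.png',cv2.resize(q,None,fx=s,fy=s,interpolation=cv2.INTER_CUBIC)); return p,d
def px(n,u,v,z=None,d=None):
    c=imaging.calibration(n); f=210/np.tan(np.radians(c['vertical_fov'])/2)
    r=np.array([(u-c['cx'])/f,(v-c['cy'])/f,1]); R=np.array(c['R']);t=np.array(c['t'])
    o=-R.T@t; w=R.T@r
    k=d if d is not None else (z-o[2])/w[2]
    return o+k*w
def proj(n,X):
    c=imaging.calibration(n); f=210/np.tan(np.radians(c['vertical_fov'])/2)
    q=np.array(c['R'])@X+np.array(c['t']); return q[:2]/q[2]*f+[c['cx'],c['cy']]
E
python3 - <<'E'
from h import *
save('scene','a',s=1.4); save('side','b',s=1.4)
o=robot.get_obs();print({k:np.round(v,3) for k,v in o.items()})
for n in('scene','side'):print(imaging.calibration(n))
E
```

```text
pics
{'time': np.float64(0.1), 'qpos': array([ 0.939,  0.259,  1.536,  0.   ,  1.348, -0.203]), 'qd': array([-0.   , -0.001, -0.002, -0.001, -0.002,  0.001]), 'tau': array([ 1.0000e-03, -4.4697e+01, -2.9125e+01, -0.0000e+00,  6.0000e-03,
       -0.0000e+00]), 'tcp_pos': array([0.228, 0.5  , 0.208]), 'tool_rot': array([-6.680e-01, -3.069e+00,  2.000e-03]), 'force': array([ 1.547,  0.171, -0.463]), 'wrist_torque': array([-0.026, -0.   ,  0.011]), 'gripper_force': np.float64(0.0), 'opening': np.float64(0.085)}
{'vertical_fov': 55.17225103956326, 'cx': 275.47859483968546, 'cy': 205.4709250812651, 'R': array([[ 0.65578812, -0.75458781, -0.02322004],
       [-0.34904471, -0.27578415, -0.89560644],
       [ 0.66940999,  0.5954329 , -0.44424085]]), 't': array([-0.28787492,  0.32510608,  0.48891188])}
{'vertical_fov': 53.65948109653894, 'cx': 278.1328059141801, 'cy': 207.50102481077678, 'R': array([[-0.98892234, -0.14838744, -0.00371086],
       [-0.08795164,  0.60592273, -0.79064667],
       [ 0.11957053, -0.78156177, -0.61226145]]), 't': array([0.56900645, 0.08349892, 1.02549981])}
```

View pics/a.png

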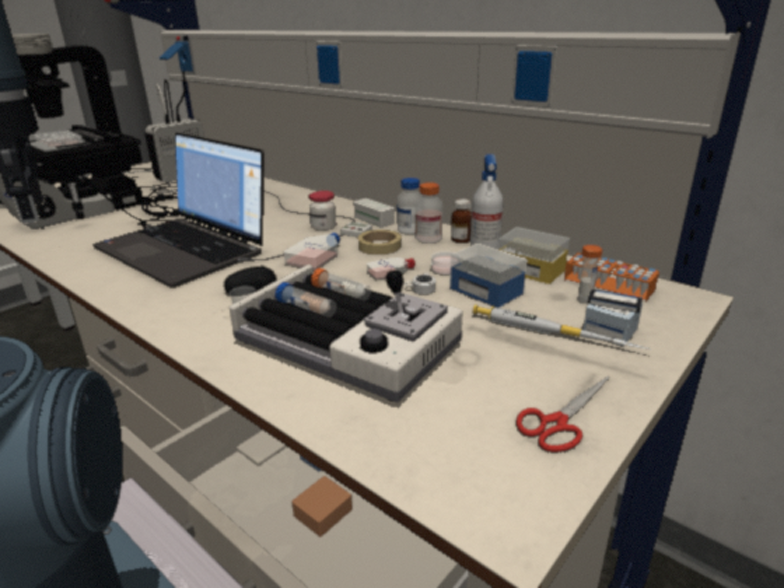

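View pics/b.png

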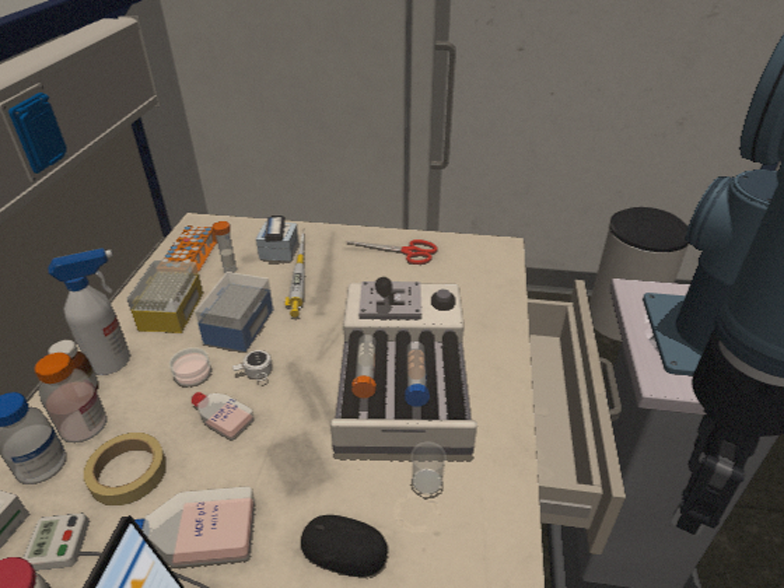

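The scene view has the mixer at about (345,330) in the enlarged picture, with the knob at (395,283). The side view has the knob at (384,290). I'll enlarge both.

Run:
```python
import numpy as np,cv2
for f,c in(('a',(160,180,340,290)),('b',(235,190,345,275))):
    p=np.load('/tmp/%s.npz'%f)['p'][c[1]:c[3],c[0]:c[2],::-1]; k=4.4 if f=='a' else 7
    cv2.imwrite('pics/%s2.png'%f,cv2.resize(p,None,fx=k,fy=k,interpolation=cv2.INTER_CUBIC))
```

```text
(no output)
```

View pics/a2.png

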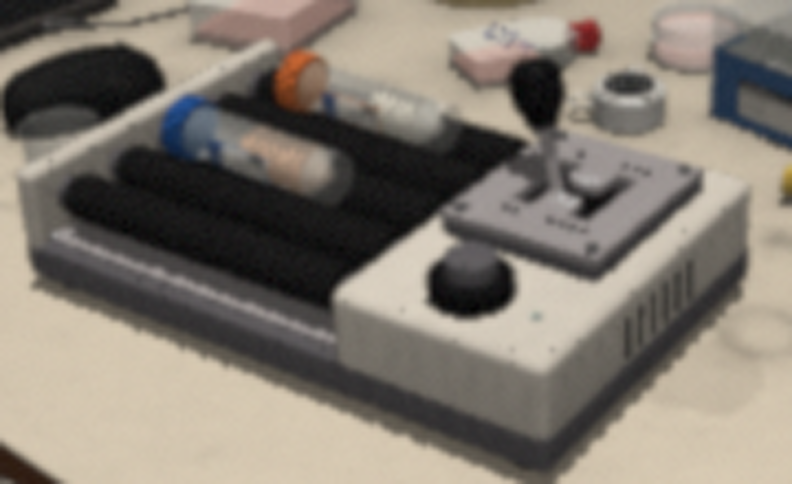

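View pics/b2.png

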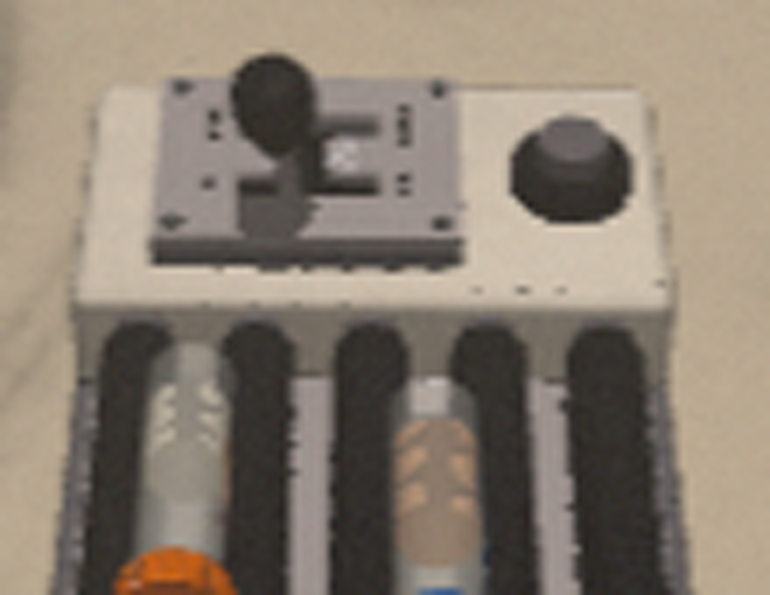

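```bash
cat > fit.py <<'E'
from h import *
from scipy.optimize import least_squares
G=(.022,-.105)
g=lambda a,b:(G[0]+a,G[1]+b,.080)
S=[((458,80),g(-.052,-.044)),((168,78),g(.052,-.044)),((463,240),g(-.052,.044)),((152,240),g(.052,.044)),((572,138),(-.068,-.105,.085)),
 ((103,88),(.1,-.165,.067)),((648,88),(-.1,-.165,.067)),((668,303),(-.1,-.045,.067)),((77,303),(.1,-.045,.067))]
A=[((443,217),g(-.052,.044)),((598,266),g(-.052,-.044)),((700,181),g(.052,-.044)),((474,256),(-.068,-.105,.085)),((335,295),(-.1,-.045,.067)),((546,375),(-.1,-.165,.067)),((748,185),(.1,-.165,.067))]
obs=[('side',np.array(u)/7+[235,190],X) for u,X in S]+[('scene',np.array(u)/4.4+[160,180],X) for u,X in A]
def T(p,X):
    c,s=np.cos(p[2]),np.sin(p[2]); return np.array([p[0]+c*X[0]-s*X[1],p[1]+s*X[0]+c*X[1],X[2]])
res=lambda p:np.concatenate([proj(n,T(p,X))-u for n,u,X in obs])
r=least_squares(res,[.5,0,0],loss='soft_l1'); p=r.x
print('pose',p.round(4)); print(res(p).reshape(-1,2).round(1).tolist())
for n in('side','scene'):
    q=least_squares(lambda p:np.concatenate([proj(m,T(p,X))-u for m,u,X in obs if m==n]),p).x;print(n,q.round(4))
print('gate',T(p,g(0,0)),'start',T(p,(-.068,-.105,.085)))
k={'side':np.array([274,104])/7+[235,190],'scene':np.array([537,92])/4.4+[160,180]}
K=least_squares(lambda X:np.concatenate([proj(n,X)-k[n] for n in k]),[.5,0,.12])
print('knob',K.x,K.fun); c,s=np.cos(p[2]),np.sin(p[2]); d=K.x-T(p,g(0,0)); print('knob in gate',c*d[0]+s*d[1],-s*d[0]+c*d[1],d[2])
for n,v in(('goal',(.033,-.027,.037)),('neutralL',(0,.027,.046)),('neutralR',(0,-.027,.046))):print(n,T(p,(G[0]+v[0],G[1]+v[1],.08+v[2])))
E
python3 fit.py
```

```text
pose [0.5261 0.1651 0.1449]
[[-0.3, -0.9], [-0.8, -0.6], [0.5, -0.9], [-0.1, -0.9], [0.2, 0.2], [-1.4, -1.7], [-0.1, -1.7], [1.8, -1.1], [-0.8, -1.1], [-1.3, -0.5], [-0.6, -0.7], [-0.0, -2.5], [-1.2, 2.2], [-2.8, 0.2], [-0.2, -0.5], [0.6, -1.4]]
side [0.5264 0.1685 0.1355]
scene [0.5271 0.1632 0.1393]
gate [0.56301486 0.06436338 0.08      ] start [0.47395773 0.05136999 0.085     ]
knob [0.57090749 0.09300247 0.12210735] [-0.32305194 -0.38557911 -0.34328628  0.33390228]
knob in gate 0.011944603370974027 0.027199594108345625 0.04210734906640912
goal [0.59956715 0.04241048 0.117     ]
neutralL [0.55911684 0.09108052 0.126     ]
neutralR [0.56691287 0.03764624 0.126     ]
```

step_arm(deltas=[[0.35,-1.0,0,0,0,-0.32],[0.35,-1.0,0,0,0,-0.32],[0.35,-1.0,0,0,0,-0.32],[0.35,-1.0,0,0,0,-0.32],[0.35,-1.0,0,0,0,-0.32]], hand=0)

```text
time: 0.6
tcp_pos: [0.2816, 0.3487, 0.2082]
tool_rot: [-1.416, -2.804, 0.001]
force: [-0.3, -0.4, 0.5]
opening: 0.0124
gripper_force: 0.0
```

step_arm(deltas=[[1,-0.9,0,0,0,-0.32],[1,-0.9,0,0,0,-0.32],[1,-0.9,0,0,0,-0.32],[1,-0.9,0,0,0,-0.32],[1,-0.9,0,0,0,-0.32],[1,-0.9,0,0,0,-0.32]])

```text
time: 1.2
tcp_pos: [0.4317, 0.2153, 0.2077]
tool_rot: [-2.064, -2.367, 0.001]
force: [-0.4, -0.1, -0.8]
opening: -0.0002
gripper_force: 0.0
```

step_arm(deltas=[[0.8,-0.77,0,0,0,0],[0.8,-0.77,0,0,0,0],[0.8,-0.77,0,0,0,0],[0.8,-0.77,0,0,0,0],[0.8,-0.77,0,0,0,0],[0.8,-0.77,0,0,0,0]])

```text
time: 1.8
tcp_pos: [0.5498, 0.1017, 0.2078]
tool_rot: [-2.061, -2.368, 0.001]
force: [-0.5, 0.8, -0.3]
opening: 0.0003
gripper_force: 0.0
```

Run:
```python
from h import *
o=robot.get_obs();print({k:np.round(o[k],4) for k in('time','tcp_pos','tool_rot','force','opening','qpos')})
save('wrist','w1',s=1.4); save('side','s1',(225,130,365,280),5) 
c=imaging.calibration('wrist');print(c)
```

```text
{'time': np.float64(1.8), 'tcp_pos': array([0.5498, 0.1017, 0.2078]), 'tool_rot': array([-2.0608e+00, -2.3684e+00,  8.0000e-04]), 'force': array([-0.4607,  0.8015, -0.3325]), 'opening': np.float64(0.0003), 'qpos': array([-1.7300e-02,  2.7650e-01,  1.5120e+00,  1.0000e-03,  1.3551e+00,
       -1.5620e-01])}
{'vertical_fov': 65.70646984690485, 'cx': 276.73637515110346, 'cy': 210.26285796839994, 'tool_from_camera': array([[-1.17106573e-04, -9.65728989e-01, -2.59552513e-01,
         6.42857715e-02],
       [ 9.99999881e-01,  9.62873696e-06, -4.87012467e-04,
         1.22976401e-03],
       [ 4.72821220e-04, -2.59552539e-01,  9.65728873e-01,
        -1.65594104e-01],
       [ 0.00000000e+00,  0.00000000e+00,  0.00000000e+00,
         1.00000000e+00]])}
```

View pics/w1.png

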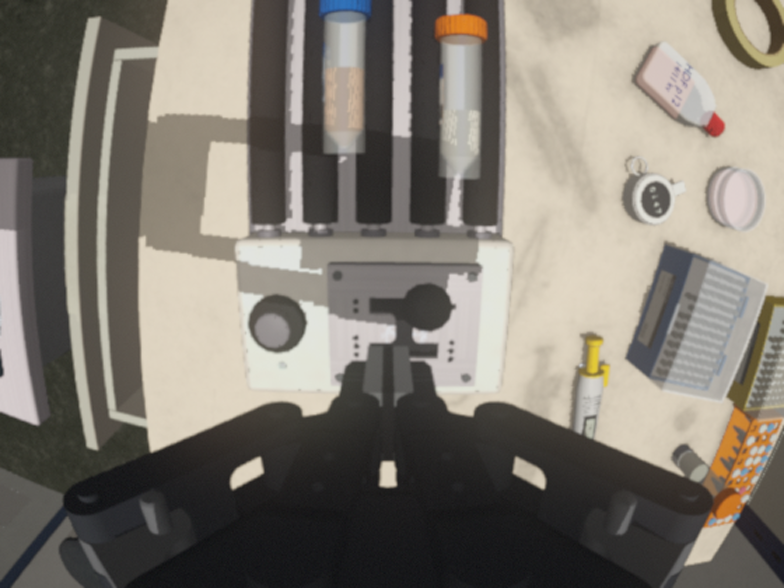

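The wrist view shows the plate's left corners at (328,263) and (480,264), the button at (271,327), and the knob's top at (428,306). I'll turn these into world positions.

```bash
cat >> h.py <<'E'
from scipy.spatial.transform import Rotation as Ro
def wray(u,v,z,tcp,rot):
    c=imaging.calibration('wrist'); f=210/np.tan(np.radians(c['vertical_fov'])/2)
    a=np.array([u-c['cx'],v-c['cy']]); r=np.linalg.norm(a); th=r/f
    d=np.r_[a/r*np.sin(th),np.cos(th)]; M=np.array(c['tool_from_camera']); R=Ro.from_rotvec(rot).as_matrix()
    o=R@M[:3,3]+tcp; w=R@M[:3,:3]@d; return o+(z-o[2])/w[2]*w
E
python3 - <<'E'
from h import *
from fit import T,p
tcp=np.array([0.5498,.1017,.2078]);rot=np.array([-2.0608,-2.3684,.0008])
W=lambda u,v,z:wray(u/1.4,v/1.4,z,tcp,rot)
for n,u,v,z,X in(('FL',328,263,.08,(-.03,-.061)),('BL',480,264,.08,(.074,-.061)),('btn',271,327,.085,(-.068,-.105)),('headFL',238,242,.067,(-.1,-.045)),('headBL',511,241,.067,(.1,-.045))):
    a=W(u,v,z);b=T(p,(*X,z));print(n,a.round(4),b.round(4),((a-b)*1e3).round(1))
print('knobtop',W(428,306,.14))
R=Ro.from_rotvec(rot).as_matrix();print(np.degrees(np.arctan2(R[1],R[0])),p)
E
```

```text
pose [0.5261 0.1651 0.1449]
[[-0.3, -0.9], [-0.8, -0.6], [0.5, -0.9], [-0.1, -0.9], [0.2, 0.2], [-1.4, -1.7], [-0.1, -1.7], [1.8, -1.1], [-0.8, -1.1], [-1.3, -0.5], [-0.6, -0.7], [-0.0, -2.5], [-1.2, 2.2], [-2.8, 0.2], [-0.2, -0.5], [0.6, -1.4]]
side [0.5264 0.1685 0.1355]
scene [0.5271 0.1632 0.1393]
gate [0.56301486 0.06436338 0.08      ] start [0.47395773 0.05136999 0.085     ]
knob [0.57090749 0.09300247 0.12210735] [-0.32305194 -0.38557911 -0.34328628  0.33390228]
knob in gate 0.011944603370974027 0.027199594108345625 0.04210734906640912
goal [0.59956715 0.04241048 0.117     ]
neutralL [0.55911684 0.09108052 0.126     ]
neutralR [0.56691287 0.03764624 0.126     ]
FL [0.5108 0.1033 0.08  ] [0.5052 0.1004 0.08  ] [5.6 2.9 0. ]
BL [0.6107 0.1168 0.08  ] [0.6081 0.1154 0.08  ] [2.6 1.4 0. ]
btn [0.4766 0.0549 0.085 ] [0.474  0.0514 0.085 ] [2.6 3.5 0. ]
headFL [0.4436 0.1073 0.067 ] [0.4336 0.1061 0.067 ] [10.   1.2  0. ]
headBL [0.6328 0.134  0.067 ] [0.6315 0.135  0.067 ] [ 1.3 -0.9  0. ]
knobtop [0.57297762 0.10009033 0.14      ]
[ 97.94535593   7.94548608 152.41919102] [0.52608639 0.1650872  0.14487725]
```

step_arm(deltas=[[0.23,0,0,0,0,0],[0.45,-0.01,0,0,0,0],[0.45,-0.01,-0.3,0,0,0],[0.45,-0.01,-0.6,0,0,0],[0.45,-0.01,-0.69,0,0,0],[0.45,-0.01,-0.69,0,0,0],[0.45,-0.01,-0.69,0,0,0]])

```text
time: 2.6
tcp_pos: [0.6194, 0.099, 0.1068]
tool_rot: [2.062, 2.368, 0.003]
force: [0.7, 0.3, 0.6]
opening: -0.0002
gripper_force: 0.0
```

Run:
```python
from h import *
o=robot.get_obs();print({k:np.round(o[k],4) for k in('time','tcp_pos','force')})
a,_=save('wrist','w2'); b,_=save('side','s2')
A=cv2.resize(a[120:330,150:430,::-1],None,fx=2.8,fy=2.8,interpolation=cv2.INTER_CUBIC)[:588]
cv2.imwrite('pics/w2c.png',A)
```

```text
{'time': np.float64(2.6), 'tcp_pos': array([0.6194, 0.099 , 0.1068]), 'force': array([0.7352, 0.3244, 0.5564])}
```

View pics/w2c.png

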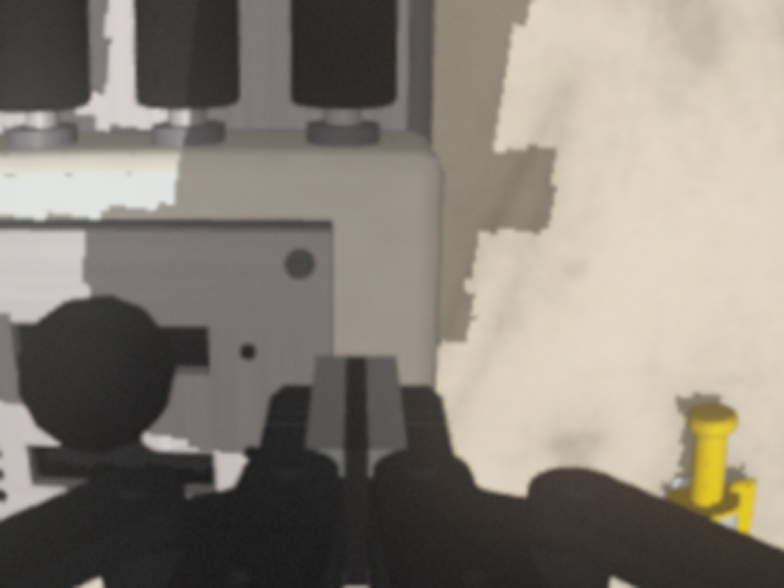

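Run:
```python
from h import *
o=robot.get_obs();tcp,rot=np.array(o['tcp_pos']),np.array(o['tool_rot']);print(o['time'],tcp.round(4))
W=lambda u,v,z:wray(150+u/2.8,120+v/2.8,z,tcp,rot)
y=.139;R=np.array([[np.cos(y),np.sin(y)],[-np.sin(y),np.cos(y)]])
for n,u,v,z,g in(('BL',332,222,.08,(52,44)),('slotBL_l',208,327,.08,(24,22)),('slotBL_r',208,367,.08,(24,10)),('slotBR_l',213,455,.08,(24,-10))):
    a=W(u,v,z);print(n,a.round(4),'gate est',(a[:2]-R.T@np.array(g)/1e3).round(4))
g0=[.5645,.0655]
for n,u,v,z in(('knobtop',95,375,.139),('tipL',310,357,.105),('tipR',402,357,.105)):
    a=W(u,v,z);print(n,(R@(a[:2]-g0)*1e3).round(1))
print('tcp',R@(tcp[:2]-g0)*1e3)
```

```text
2.7 [0.6203 0.0986 0.1078]
BL [0.614  0.1171 0.08  ] gate est [0.5686 0.0664]
slotBL_l [0.5892 0.0891 0.08  ] gate est [0.5685 0.064 ]
slotBL_r [0.5901 0.0793 0.08  ] gate est [0.5677 0.0661]
slotBR_l [0.593  0.0565 0.08  ] gate est [0.5679 0.0631]
knobtop [18.3 32.6]
tipL [52.1 22.7]
tipR [70.4 22.6]
tcp [59.87538794 25.04657782]
```

step_arm(deltas=[[-0.05,-0.007,-0.02,0,0,0],[-0.08,-0.011,-0.02,0,0,0],[-0.11,-0.015,-0.02,0,0,0],[-0.13,-0.018,-0.02,0,0,0],[-0.15,-0.021,-0.02,0,0,0],[-0.165,-0.023,-0.02,0,0,0],[-0.18,-0.025,-0.02,0,0,0],[-0.18,-0.025,-0.02,0,0,0],[-0.18,-0.025,-0.02,0,0,0]])

```text
time: 3.6
tcp_pos: [0.592, 0.0943, 0.1021]
tool_rot: [2.064, 2.367, 0.001]
force: [1.8, -0.4, 3.8]
opening: 0.0001
gripper_force: 1.8
```

Run:
```python
from h import *
o=robot.get_obs();print({k:np.round(o[k],4) for k in('time','tcp_pos','force')})
a,_=save('wrist','w3')
cv2.imwrite('pics/w3c.png',cv2.resize(a[120:330,150:430,::-1],None,fx=2.8,fy=2.8,interpolation=cv2.INTER_CUBIC)[:588])
```

```text
{'time': np.float64(3.6), 'tcp_pos': array([0.592 , 0.0943, 0.1021]), 'force': array([ 1.8206, -0.4389,  3.7822])}
```

View pics/w3c.png

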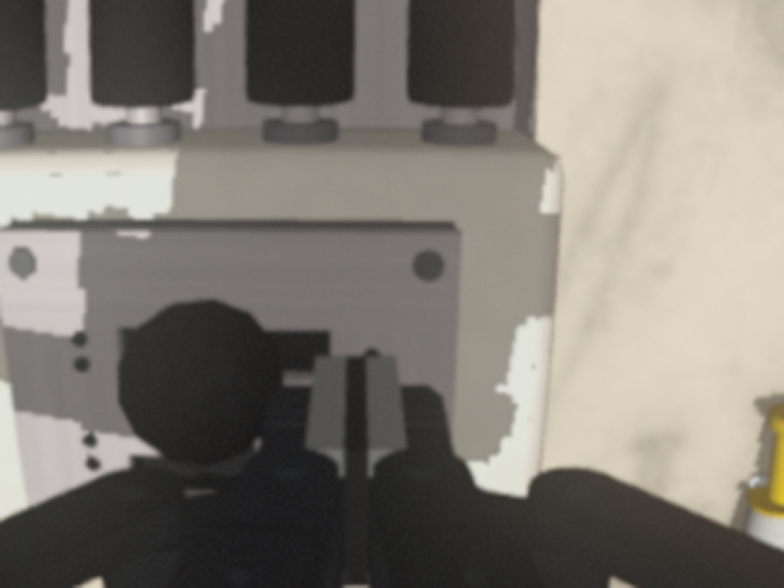

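```bash
cat > m.py <<'E'
from h import *
y=.139;R=np.array([[np.cos(y),np.sin(y)],[-np.sin(y),np.cos(y)]])
def rep(o,gates,knob,zk,extra=()):
    tcp,rot=np.array(o['tcp_pos']),np.array(o['tool_rot'])
    W=lambda u,v,z:wray(150+u/2.8,120+v/2.8,z,tcp,rot)
    G=np.array([W(u,v,.08)[:2]-R.T@np.array(g)/1e3 for u,v,g in gates]);print(G.round(4));G=G.mean(0)
    print('gate',G.round(4),'knobtop in gate',(R@(W(*knob,zk)[:2]-G)*1e3).round(1),'tcp',(R@(tcp[:2]-G)*1e3).round(1))
E
python3 - <<'E'
from m import *
rep({'tcp_pos':[.592,.0943,.1021],'tool_rot':[2.064,2.367,.001]},[(460,226,(52,44)),(120,330,(-24,22)),(330,331,(24,22))],(199,380),.142)
E
```

```text
[[0.5672 0.0663]
 [0.5684 0.0648]
 [0.5676 0.0647]]
gate [0.5677 0.0653] knobtop in gate [ 5.7 36.1] tcp [28.1 25.4]
```

step_arm(deltas=[[-0.012,-0.002,0,0,0,0],[-0.024,-0.003,0,0,0,0],[-0.036,-0.005,0,0,0,0],[-0.036,-0.005,0,0,0,0],[-0.036,-0.005,0,0,0,0]])

```text
time: 4.15
tcp_pos: [0.5858, 0.0937, 0.1015]
tool_rot: [-2.064, -2.367, 0.001]
force: [1.1, 0.1, -0.1]
opening: 0.0
gripper_force: 0.6
```

Run:
```python
from m import *
o=robot.get_obs();print({k:np.round(o[k],4) for k in('time','tcp_pos','force')})
old=np.load('/tmp/w3.npz')['p']; a,_=save('wrist','w4')
for im in(old,a):
    g=im.astype(int).sum(2)//3
    for v in (256,262): print(v,g[v,160:270].tolist())
    print('screw row 215',g[215,150:330].tolist())
```

```text
{'time': np.float64(4.15), 'tcp_pos': array([0.5858, 0.0937, 0.1015]), 'force': array([ 1.1192,  0.14  , -0.1278])}
256 [120, 120, 121, 122, 122, 121, 121, 120, 119, 119, 119, 117, 120, 122, 121, 120, 120, 121, 121, 121, 119, 118, 118, 118, 118, 118, 117, 118, 120, 120, 116, 106, 74, 51, 46, 47, 44, 47, 43, 46, 46, 44, 45, 45, 44, 45, 44, 42, 41, 43, 41, 43, 42, 42, 41, 43, 41, 43, 40, 43, 42, 40, 40, 41, 42, 38, 36, 39, 38, 36, 39, 37, 37, 34, 36, 34, 34, 35, 34, 34, 32, 32, 33, 29, 30, 29, 30, 31, 28, 32, 46, 77, 95, 96, 99, 97, 98, 99, 100, 101, 99, 92, 86, 83, 83, 83, 82, 82, 84, 82]
262 [119, 120, 120, 122, 121, 121, 122, 121, 120, 119, 119, 118, 119, 120, 120, 120, 120, 119, 120, 121, 120, 119, 118, 118, 118, 118, 119, 118, 118, 118, 118, 107, 75, 51, 45, 46, 46, 44, 45, 46, 44, 44, 43, 43, 43, 41, 43, 42, 40, 43, 42, 41, 42, 41, 42, 41, 40, 39, 39, 39, 38, 42, 37, 37, 38, 37, 37, 37, 36, 34, 35, 34, 36, 33, 35, 32, 33, 32, 32, 31, 29, 30, 29, 29, 29, 29, 31, 32, 32, 34, 32, 32, 34, 33, 33, 36, 34, 34, 31, 37, 48, 70, 81, 82, 82, 83, 84, 83, 83, 82]
screw row 215 [200, 198, 187
[... 2030 characters left out ...]
, 124, 124, 123, 123, 122, 123, 122, 122, 122, 122, 122, 122, 122, 121, 122, 122, 121, 121, 120, 121, 120, 121, 120, 119, 120, 120, 120, 119, 119, 119, 120, 120, 119, 119, 119, 119, 119, 118, 118, 118, 118, 119, 118, 118, 118, 118, 117, 118, 117, 117, 116, 117, 117, 116, 116, 117, 116, 117, 117, 117, 116, 116, 116, 116, 116, 116, 116, 116, 116, 116, 117, 118, 116, 117, 117, 116, 118, 116, 116, 116, 115, 117, 117, 117, 116, 116, 116, 116, 116, 115, 116, 116, 116, 118, 116, 117, 117, 118, 118, 117, 117, 118, 117, 118, 118, 118, 118, 118, 117, 118, 117, 117, 117, 119, 118, 119, 119, 119, 117, 104, 85, 74, 73, 73, 74, 74, 74, 75, 73, 75, 82, 103, 117, 120, 121, 121, 128, 142, 145, 145, 146, 146]
```

step_arm(deltas=[[0.06,0.008,0,0,0,0],[0.12,0.017,0,0,0,0],[0.1,0.15,0,0,0,0],[0.078,0.307,0,0,0,0],[-0.05,0.29,0,0,0,0],[-0.186,0.27,0,0,0,0],[-0.186,0.27,0,0,0,0],[-0.186,0.27,0,0,0,0]])

```text
time: 5.0
tcp_pos: [0.5592, 0.1344, 0.102]
tool_rot: [2.064, 2.368, 0.001]
force: [0.4, 0.4, -0.9]
opening: -0.0001
gripper_force: 0.0
```

step_arm(deltas=[[0.004,-0.03,0,0,0,0],[0.008,-0.06,0,0,0,0],[0.011,-0.08,0,0,0,0],[0.014,-0.1,0,0,0,0],[0.017,-0.12,0,0,0,0],[0.02,-0.14,0,0,0,0],[0.022,-0.16,0,0,0,0],[0.025,-0.18,0,0,0,0]])

```text
time: 5.8
tcp_pos: [0.5621, 0.107, 0.1019]
tool_rot: [-2.064, -2.368, 0.0]
force: [-1.1, 2.4, 1.1]
opening: -0.0002
gripper_force: 1.2
```

step_arm(deltas=[[0.003,-0.02,0,0,0,0],[0.006,-0.04,0,0,0,0],[0.008,-0.06,0,0,0,0],[0.011,-0.08,0,0,0,0],[0.014,-0.1,0,0,0,0]])

```text
time: 6.3
tcp_pos: [0.5642, 0.0919, 0.1017]
tool_rot: [-2.065, -2.368, 0.0]
force: [-0.6, 1.1, 2.2]
opening: -0.0004
gripper_force: 1.1
```

step_arm(deltas=[[0.003,-0.02,0,0,0,0],[0.006,-0.04,0,0,0,0],[0.008,-0.06,0,0,0,0],[0.01,-0.07,0,0,0,0]])

```text
time: 6.7
tcp_pos: [0.5657, 0.0814, 0.1018]
tool_rot: [2.065, 2.368, -0.0]
force: [-0.9, 2.3, 1.6]
opening: -0.0001
gripper_force: 1.1
```

step_arm(deltas=[[0.003,-0.02,0,0,0,0],[0.006,-0.04,0,0,0,0],[0.008,-0.06,0,0,0,0],[0.008,-0.06,0,0,0,0]])

```text
time: 7.1
tcp_pos: [0.567, 0.0722, 0.1017]
tool_rot: [2.065, 2.367, -0.0]
force: [0.1, 1.3, 1.2]
opening: 0.0002
gripper_force: 0.4
```

step_arm(deltas=[[0.002,-0.01,0,0,0,0],[0.003,-0.02,0,0,0,0],[0.003,-0.02,0,0,0,0]])

```text
time: 7.4
tcp_pos: [0.5673, 0.0696, 0.1017]
tool_rot: [-2.065, -2.368, 0.0]
force: [0.2, 1.4, 0.1]
opening: 0.0002
gripper_force: 0.7
```

step_arm(deltas=[[0.002,-0.01,0,0,0,0],[0.003,-0.02,0,0,0,0],[0.003,-0.02,0,0,0,0]])

```text
time: 7.7
tcp_pos: [0.5677, 0.0666, 0.1016]
tool_rot: [-2.064, -2.368, 0.0]
force: [-1.5, 1.3, -0.6]
opening: -0.0
gripper_force: 0.7
```

step_arm(deltas=[[0.001,-0.007,0,0,0,0],[0.002,-0.014,0,0,0,0],[0.002,-0.014,0,0,0,0]])

```text
time: 8.0
tcp_pos: [0.5681, 0.0645, 0.1018]
tool_rot: [2.065, 2.368, -0.0]
force: [-0.8, 1.4, -0.9]
opening: -0.0001
gripper_force: 0.7
```

Run:
```python
from h import *
a,_=save('scene','s5'); b,_=save('side','s6')
f=lambda im,c,k:cv2.resize(im[c[1]:c[3],c[0]:c[2],::-1],(400,480),interpolation=cv2.INTER_CUBIC)
cv2.imwrite('pics/c5.png',np.hstack([f(a,(240,170,340,290),4),f(b,(235,170,325,278),4)]))
```

```text
(no output)
```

View pics/c5.png

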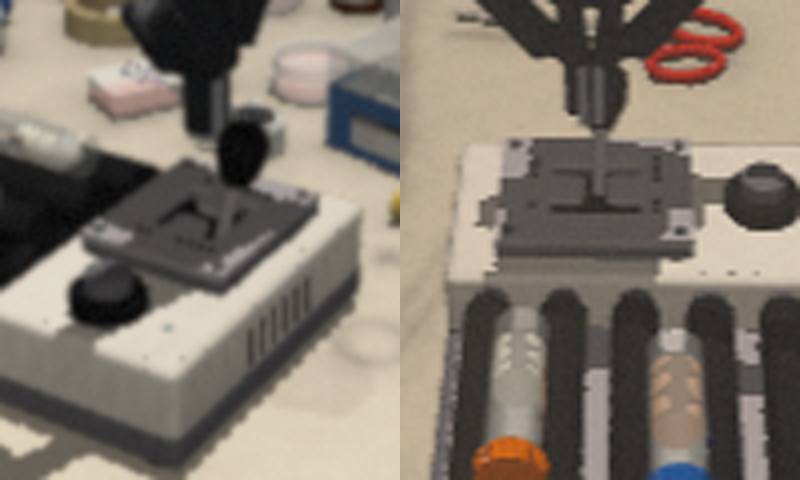

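The lever is now tilted to the right in the neutral channel. In the scene panel the knob's centre is at about (244,152), and it leans right from the stem foot at (228,210). I'll compare that with the predicted positions.

Run:
```python
from m import *
for g0 in((.5645,.0640),(.5670,.0653)):
  for gy,z in((-15,.125),(-21,.124),(-27,.1225)):
    for gx in(-3,0,3,):
      X=np.r_[np.array(g0)+R.T@np.array([gx,gy])/1e3,z]; a=proj('scene',X);b=proj('side',X)
      print(g0,gx,gy,((a-[240,170])*4).round(),((b-[235,170])*[400/90,480/108]+[400,0]).round())
```

```text
(0.5645, 0.064) -3 -15 [222. 148.] [599. 100.]
(0.5645, 0.064) 0 -15 [225. 145.] [593. 100.]
(0.5645, 0.064) 3 -15 [228. 143.] [588. 100.]
(0.5645, 0.064) -3 -21 [232. 152.] [599.  95.]
(0.5645, 0.064) 0 -21 [235. 150.] [594.  95.]
(0.5645, 0.064) 3 -21 [238. 147.] [588.  95.]
(0.5645, 0.064) -3 -27 [242. 157.] [599.  91.]
(0.5645, 0.064) 0 -27 [245. 155.] [594.  91.]
(0.5645, 0.064) 3 -27 [248. 153.] [588.  91.]
(0.567, 0.0653) -3 -15 [223. 145.] [594. 101.]
(0.567, 0.0653) 0 -15 [226. 143.] [588. 101.]
(0.567, 0.0653) 3 -15 [229. 141.] [583. 101.]
(0.567, 0.0653) -3 -21 [233. 150.] [594.  96.]
(0.567, 0.0653) 0 -21 [236. 147.] [589.  96.]
(0.567, 0.0653) 3 -21 [239. 145.] [583.  96.]
(0.567, 0.0653) -3 -27 [243. 155.] [594.  92.]
(0.567, 0.0653) 0 -27 [246. 153.] [589.  92.]
(0.567, 0.0653) 3 -27 [249. 150.] [583.  92.]
```

step_arm(deltas=[[0.001,-0.01,0,0,0,0],[0.003,-0.02,0,0,0,0],[0.003,-0.02,0,0,0,0]])

```text
time: 8.4
tcp_pos: [0.5686, 0.0614, 0.1018]
tool_rot: [2.065, 2.368, -0.0]
force: [-0.5, 1.1, -0.7]
opening: -0.0004
gripper_force: 0.7
```

step_arm(deltas=[[0.001,-0.01,0,0,0,0],[0.002,-0.015,0,0,0,0],[0.002,-0.015,0,0,0,0]])

```text
time: 8.7
tcp_pos: [0.5688, 0.0594, 0.1018]
tool_rot: [-2.065, -2.368, -0.0]
force: [0.1, 2.2, -1.3]
opening: -0.0001
gripper_force: 1.0
```

step_arm(deltas=[[0.001,-0.01,0,0,0,0],[0.002,-0.015,0,0,0,0],[0.002,-0.015,0,0,0,0]])

```text
time: 9.0
tcp_pos: [0.5689, 0.0582, 0.1016]
tool_rot: [-2.064, -2.367, -0.002]
force: [0.7, 6.2, -1.8]
opening: -0.0001
gripper_force: 2.8
```

step_arm(deltas=[[-0.014,0.1,0,0,0,0],[-0.15,0.08,0,0,0,0],[-0.291,0.06,0,0,0,0],[-0.291,0.06,0,0,0,0],[-0.275,-0.06,-0.03,0,0,0],[-0.259,-0.18,-0.03,0,0,0],[-0.259,-0.18,-0.03,0,0,0],[-0.259,-0.18,-0.03,0,0,0]])

```text
time: 9.8
tcp_pos: [0.5311, 0.0301, 0.0975]
tool_rot: [2.065, 2.366, 0.001]
force: [0.0, -0.3, 0.9]
opening: -0.0004
gripper_force: 0.0
```

step_arm(deltas=[[0.02,0.003,0,0,0,0],[0.04,0.006,0,0,0,0],[0.06,0.008,0,0,0,0],[0.08,0.011,0,0,0,0],[0.1,0.014,0,0,0,0],[0.12,0.017,0,0,0,0],[0.14,0.02,0,0,0,0],[0.16,0.022,0,0,0,0]])

```text
time: 10.6
tcp_pos: [0.5545, 0.0335, 0.0974]
tool_rot: [-2.065, -2.368, -0.0]
force: [-3.2, -0.2, 3.9]
opening: -0.0
gripper_force: 1.9
```

step_arm(deltas=[[0.02,0.003,0,0,0,0],[0.04,0.006,0,0,0,0],[0.06,0.008,0,0,0,0],[0.08,0.011,0,0,0,0]])

```text
time: 11.0
tcp_pos: [0.5664, 0.0352, 0.0971]
tool_rot: [-2.064, -2.368, 0.0]
force: [-3.3, 0.2, 0.8]
opening: -0.0002
gripper_force: 1.7
```

step_arm(deltas=[[0.015,0.002,0,0,0,0],[0.03,0.004,0,0,0,0],[0.045,0.006,0,0,0,0]])

```text
time: 11.3
tcp_pos: [0.5727, 0.0361, 0.0967]
tool_rot: [-2.064, -2.367, 0.001]
force: [-3.1, -0.0, -1.2]
opening: -0.0001
gripper_force: 1.5
```

step_arm(deltas=[[0.015,0.002,0,0,0,0],[0.03,0.004,0,0,0,0],[0.03,0.004,0,0,0,0]])

```text
time: 11.6
tcp_pos: [0.5784, 0.0365, 0.0974]
tool_rot: [2.064, 2.367, 0.001]
force: [-1.4, -0.1, -0.4]
opening: 0.0
gripper_force: 0.6
```

step_arm(deltas=[[0.012,0.002,0,0,0,0],[0.025,0.003,0,0,0,0],[0.025,0.003,0,0,0,0]])

```text
time: 11.9
tcp_pos: [0.5801, 0.0369, 0.0971]
tool_rot: [-2.063, -2.367, 0.003]
force: [-7.2, -0.5, 0.6]
opening: 0.0002
gripper_force: 3.3
```

step_arm(deltas=[[0.01,0.001,0,0,0,0],[0.015,0.002,0,0,0,0],[0.015,0.002,0,0,0,0]])

```text
time: 12.2
tcp_pos: [0.5807, 0.0369, 0.097]
tool_rot: [-2.062, -2.365, 0.007]
force: [-11.2, -2.5, 3.5]
opening: -0.0001
gripper_force: 5.8
```

step_arm(deltas=[[-0.1,-0.014,0,0,0,0],[-0.25,-0.03,0.05,0,0,0],[-0.45,0.02,0.15,0,0,0],[-0.69,0.107,0.15,0,0,0],[-0.69,0.107,0.15,0,0,0],[-0.69,0.107,0.15,0,0,0]])

```text
time: 12.8
tcp_pos: [0.4813, 0.0535, 0.1209]
tool_rot: [2.062, 2.366, 0.004]
force: [0.3, -0.2, 0.2]
opening: -0.0004
gripper_force: 0.0
```

Run:
```python
from h import *
o=robot.get_obs();print({k:np.round(o[k],4) for k in('time','tcp_pos','force')})
a,_=save('scene','s7'); b,_=save('side','s8');w,_=save('wrist','w8')
f=lambda im,c,s:cv2.resize(im[c[1]:c[3],c[0]:c[2],::-1],s,interpolation=cv2.INTER_CUBIC)
cv2.imwrite('pics/c7.png',np.vstack([np.hstack([f(a,(240,170,340,260),(400,360)),f(b,(235,170,325,251),(400,360))]),f(w,(150,190,430,274),(800,240))]))
from m import R
for g0 in((.5645,.0640),(.5670,.0653)):
  for gx,z in((20,.12),(27,.1185),(33,.117)):
      X=np.r_[np.array(g0)+R.T@np.array([gx,-27])/1e3,z]
      print(g0,gx,((proj('scene',X)-[240,170])*4).round(),((proj('side',X)-[235,170])*40/9+[400,0]).round())
```

```text
{'time': np.float64(12.8), 'tcp_pos': array([0.4813, 0.0535, 0.1209]), 'force': array([ 0.2561, -0.221 ,  0.1941])}
(0.5645, 0.064) 20 [264. 144.] [556.  94.]
(0.5645, 0.064) 27 [270. 142.] [544.  97.]
(0.5645, 0.064) 33 [276. 140.] [532.  99.]
(0.567, 0.0653) 20 [265. 142.] [551.  95.]
(0.567, 0.0653) 27 [271. 140.] [539.  98.]
(0.567, 0.0653) 33 [277. 138.] [527. 100.]
```

View pics/c7.png

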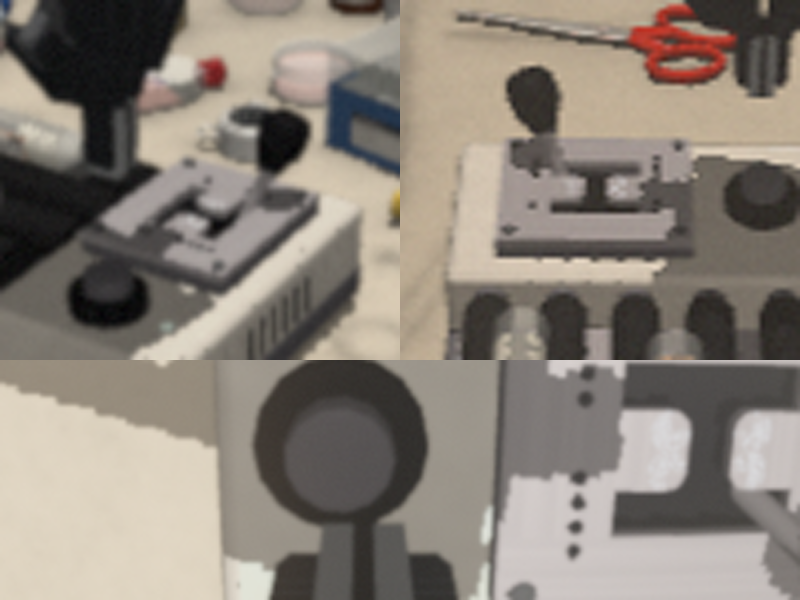

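The knob is at (282,138) in the scene panel and (533,97) in the side panel. Both match the predicted home position in the back right slot. The button cap's centre is at (340,458) in the wrist panel.

Run:
```python
from h import *
o=robot.get_obs();t=np.array(o['tcp_pos']);b=wray(150+340/2.857,190+98/2.857,.085,t,np.array(o['tool_rot']));print(t,b,(b-t)/.15)
```

```text
[0.48194815 0.05295984 0.12028804] [0.47807555 0.05330219 0.085     ] [-0.02581734  0.00228233 -0.23525363]
```

step_arm(deltas=[[-0.026,0.002,-0.1,0,0,0],[-0.026,0.002,-0.2,0,0,0],[-0.026,0.002,-0.22,0,0,0],[-0.026,0.002,-0.24,0,0,0],[-0.026,0.002,-0.26,0,0,0],[-0.026,0.002,-0.26,0,0,0]])

```text
time: 13.55
tcp_pos: [0.4765, 0.0536, 0.0808]
tool_rot: [2.065, 2.368, 0.0]
force: [-0.5, 0.2, -0.1]
opening: 0.0005
gripper_force: 0.0
```

step_arm(deltas=[[0,0,-0.01,0,0,0],[0,0,-0.015,0,0,0],[0,0,-0.015,0,0,0]])

```text
time: 13.85
tcp_pos: [0.4762, 0.0536, 0.0787]
tool_rot: [2.064, 2.368, 0.0]
force: [-0.5, -0.2, 0.7]
opening: 0.0002
gripper_force: 0.0
```

step_arm(deltas=[[0,0,-0.01,0,0,0],[0,0,-0.015,0,0,0],[0,0,-0.015,0,0,0]])

```text
time: 14.15
tcp_pos: [0.476, 0.0537, 0.0762]
tool_rot: [-2.064, -2.368, 0.0]
force: [-0.3, 0.3, -0.3]
opening: 0.0005
gripper_force: 0.0
```

step_arm(deltas=[[0,0,-0.01,0,0,0],[0,0,-0.015,0,0,0],[0,0,-0.015,0,0,0]])

```text
time: 14.45
tcp_pos: [0.476, 0.0537, 0.0739]
tool_rot: [-2.064, -2.368, 0.0]
force: [0.0, 0.6, -0.3]
opening: 0.0001
gripper_force: 0.0
```

Run:
```python
from h import *
a,da=save('scene','s9'); b,_=save('side','s10');w,dw=save('wrist','w10')
f=lambda im,c,s:cv2.resize(im[c[1]:c[3],c[0]:c[2],::-1],s,interpolation=cv2.INTER_CUBIC)
cv2.imwrite('pics/c9.png',np.vstack([np.hstack([f(a,(230,190,310,262),(400,360)),f(b,(280,170,360,242),(400,360))]),f(w,(150,190,430,274),(800,240))]))
for n in('scene','side'):print(n,proj(n,np.array([.476,.0537,.074])),proj(n,np.array([.476,.0537,.085])))
```

```text
scene [266.52996622 244.27430949] [266.34738171 239.57210642]
side [315.69798998 214.0364499 ] [315.93680834 210.42762817]
```

View pics/c9.png

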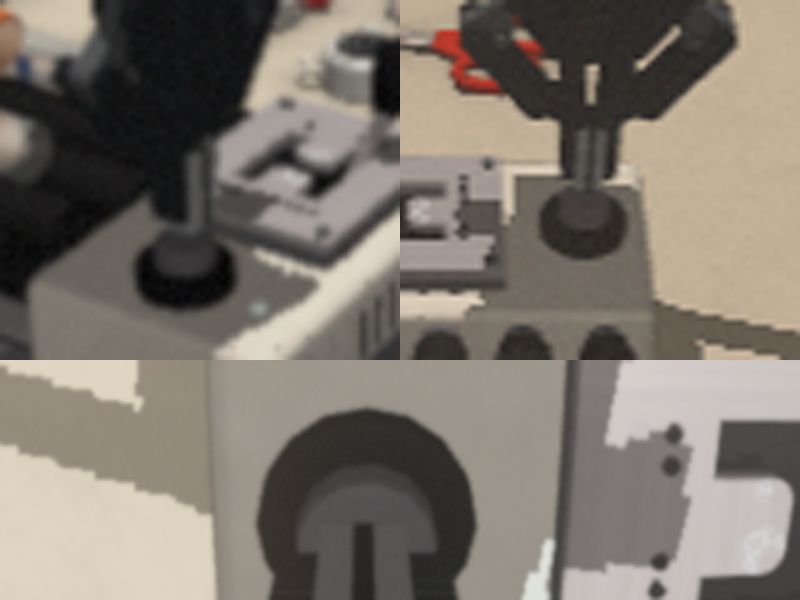

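The scene and side panels both show the fingertips still a little above the cap and centred on it: scene (183,228) over cap (185,255), side (585,190) over cap (583,210). The knob is clear. I'll keep lowering slowly and watch the force.

step_arm(deltas=[[0,0,-0.01,0,0,0],[0,0,-0.02,0,0,0],[0,0,-0.02,0,0,0]])

```text
time: 14.9
tcp_pos: [0.476, 0.0537, 0.0708]
tool_rot: [-2.064, -2.368, 0.0]
force: [-0.1, -0.5, 0.4]
opening: -0.0001
gripper_force: 0.0
```

step_arm(deltas=[[0,0,-0.01,0,0,0],[0,0,-0.02,0,0,0],[0,0,-0.02,0,0,0]])

```text
time: 15.2
tcp_pos: [0.476, 0.0537, 0.0678]
tool_rot: [-2.064, -2.368, 0.0]
force: [-0.4, -0.7, -0.1]
opening: -0.0001
gripper_force: 0.0
```

step_arm(deltas=[[0,0,-0.01,0,0,0],[0,0,-0.015,0,0,0],[0,0,-0.015,0,0,0]])

```text
time: 15.5
tcp_pos: [0.4762, 0.0537, 0.0658]
tool_rot: [2.065, 2.368, 0.0]
force: [0.4, 0.4, 2.1]
opening: -0.0003
gripper_force: 0.7
```

step_arm(deltas=[[0,0,-0.01,0,0,0],[0,0,-0.02,0,0,0],[0,0,-0.02,0,0,0]])

```text
time: 15.8
tcp_pos: [0.4762, 0.0537, 0.0628]
tool_rot: [2.064, 2.368, 0.0]
force: [-0.3, 0.8, 3.8]
opening: 0.0001
gripper_force: 1.6
```

step_arm(deltas=[[0,0,-0.01,0,0,0],[0,0,-0.018,0,0,0],[0,0,-0.018,0,0,0]])

```text
time: 16.1
tcp_pos: [0.4762, 0.0537, 0.0601]
tool_rot: [2.064, 2.368, 0.0]
force: [-0.9, 0.2, 5.6]
opening: -0.0002
gripper_force: 2.4
```

step_arm(deltas=[[0,0,-0.008,0,0,0],[0,0,-0.015,0,0,0],[0,0,-0.015,0,0,0],[0,0,-0.015,0,0,0]])

```text
time: 16.5
tcp_pos: [0.4764, 0.0536, 0.0598]
tool_rot: [2.063, 2.367, 0.001]
force: [-6.7, -0.1, 21.7]
opening: -0.0
gripper_force: 10.8
```

The button has bottomed out: the force jumped to 22 N with no further travel. I'll release it straight up.

step_arm(deltas=[[0,0,0.05,0,0,0],[0,0,0.15,0,0,0],[0,0,0.4,0,0,0],[0,0,0.7,0,0,0],[0,0,0.9,0,0,0],[0,0,0.9,0,0,0],[0,0,0.9,0,0,0]])

```text
time: 17.2
tcp_pos: [0.4763, 0.0537, 0.1929]
tool_rot: [2.064, 2.367, 0.001]
force: [-1.1, 0.1, -1.0]
opening: 0.0003
gripper_force: 0.0
```

Run:
```python
from h import *
o=robot.get_obs();print({k:np.round(o[k],3) for k in('time','tcp_pos','force')})
# lever unchanged? compare scene/side knob patch before (s7/s8) and now
for n,f,c in(('scene','s7',(300,195,318,220)),('side','s8',(257,182,276,210))):
    old=np.load('/tmp/%s.npz'%f)['p']; new,_=save(n,f+'z')
    m=lambda im:np.argwhere(im[c[1]:c[3],c[0]:c[2]].sum(2)<170).mean(0).round(2)
    print(n,m(old),m(new))
```

```text
{'time': np.float64(17.2), 'tcp_pos': array([0.476, 0.054, 0.193]), 'force': array([-1.062,  0.07 , -1.046])}
scene [9.07 9.29] [9.07 9.29]
side [9.78 7.65] [9.91 7.68]
```

The lever hasn't moved and the tool is clear, so I'm handing in.

```bash
python3 -c "
from rig import robot
print(robot.job_done())"
```

```text
the job is handed in; nothing more can be done
None
```

I pushed the lever fully home into the back right slot, then pressed the start button right down and let it go, and handed the job in after about 17 s of robot time; no verdict came back.

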